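Stand the support pillar, run the panel plate out over it and hold it

ROBOT

A 6-joint arm with a two-finger parallel gripper is mounted at the origin on the work surface. World frame = base frame: x ahead of the robot, y to its left, z up, the work surface at z = 0. Lengths are in m, angles in rad, forces in N, time in s.
With the tool pointing down it reaches from about 0.225 to 0.875 m from the base axis. Payload 3.4 kg.
Tool frame: the origin (TCP) lies between the finger pads; the fingertips stand 8 mm ahead of it and the grasp point (between the pads) lies 11 mm behind it; z points along the fingers, y is the line along which they close (so a half turn about z gives the same grasp; the last joint's range is limited). The gripper opens to 85 mm and grips with 20 to 120 N. Pads are 22 mm wide; open, the fingers measure 114 mm over their backs; the gripper's body (76 mm by 85 mm) begins 54 mm behind the grasp point. The pads swing forward as they close: fully open they stand 13 mm farther back than shut.
Start: joints at [-1.426, 0.276, 1.505, -0, 1.361, -0.121], TCP at [0.151, -0.555, 0.239] pointing down, gripper open.
Joint ranges: [-2.89, 2.89], [-0.75, 2.08], [0.22, 2.7], [-1.18, 4.32], [0.11, 2.71], [-2.7, 2.7]. Speed limits (rad/s): [2.57, 2.57, 3.14, 3.14, 3.14, 3.14].

INTERFACE

Orientations are given as a unit quaternion [w, x, y, z].
In Python, from rig import manip gives the robot as it stands.
- The arm moves only by the tool move_arm, never from a script. Its argument "deltas" is a list that holds one entry, the list of rows, each a list of 5 numbers: the shift along the tool's x, y, z normalised to -1 to 1, where 1 is 80 cm, then the turn about the tool's z normalised to -1 to 1, where 1 is 120 degrees, then the closure, from -1 (fully open) to 1 (shut). In form: [[[tx, ty, tz, twist, grip], ...]]. A call has 1 to 12 rows; each row is the pose to reach, as a shift and turn from the pose commanded when the call began, along the tool's axes at that moment; what a row does not reach only later rows make up. A row lasts 1/10 s, in which the tool goes at most 50 mm and 8.59 degrees, less where a joint would pass 70% of its speed; a pose out of reach is approached as far as the arm can. A call with a number of a shift or a turn outside -1 to 1 is refused whole. A call with a gripper value outside its range is refused whole. The fingers move at their own pace and stop on an object; "squeeze" is the grip in N (left out, the last holds). Time passes only in rows, so rows that repeat a pose let the fingers close. It gives the time, the measured TCP pose, the force, the opening and the grip force at its end, in the units of the state.
- manip.get_state(): the state, without advancing time (a new reading comes with each control period).
- manip.get_image(name): name is "side" or "top" or "wrist"; returns the picture (400x640x3 uint8, red, green, blue); there is no depth.
- manip.camera_params(name): a dict with "fx", "fy", "cx", "cy" (pixels), "R" (3x3) and "t" (3): a world point X has camera coordinates R X + t; the wrist camera has in their place "tool_from_camera" (4x4, takes a point from camera to tool coordinates, whose origin is the TCP and whose axes are the flange's). Camera axes: x right, y down, z forward; pixel columns grow to the right and rows downward; lengths in m; the calibration is good to about 2 mm. A picture is of the moment at which its call begins: read the wrist's pose just before it. camera_params takes no time and is no camera call.
- manip.sign_off(): hands the job in; it is judged then, once.
The state is a dict: "clock": time; "qpos": joint angles; "qd": joint speeds; "effort": joint torques, N m; "position": TCP position; "ee_rot": TCP orientation; "contact_force": force on the tool from outside, world axes, zero at the start; "moment": the same for the moment, N m; "width": finger opening in m; "gripper_force": force on a finger pad.
Only numpy, scipy, OpenCV 4.12 (cv2) and the standard library are available. Lean on these libraries where they do the work, as an engineer would, in place of code of your own. Each camera call takes 0.05 s, during which the arm holds its last target. There are 200 camera calls.

TASK

Stand the fallen support pillar upright in the middle of the small steel base plate, brass insert up, and let go of it. Then slide the panel plate outward along the riser, without lifting it off, until the fixing hole in its front end is centred over the pillar, and finish while still holding the plate there: level, resting on the riser, kept by you alone from tipping and clear of the pillar top. Do not let the plate tip on the way, do not knock the pillar over, and leave the other things on the bench where they are.

Things in the scene. Friction and masses are not known exactly. Their poses are not given: they have to be found in the camera images.
- riser: Fixed grey riser, an open bench-like stand: top 200 mm long (its own x) by 110 mm wide (its y), top surface 105 mm above the bench, standing on two cross walls. Origin on the bench under its middle. Its +x is the outward direction, in which the plate is to be slid.
- riser_edge (a point): Middle of the riser's outer top edge: riser x = +100 mm, 105 mm high.
- pad: Fixed thin steel base plate on the bench beyond the riser's outer edge, 80 x 80 x 3 mm, small dark screw heads in its corners. Origin under its middle, on the bench; its top is 3 mm higher. The pillar belongs on it.
- pillar: Support pillar, loose: black post with three grey bands, 50 x 50 mm square, 90 mm long, about 0.25 kg. Starts lying on a flat side. Origin at its middle, z from foot to head. Upright on the base plate its origin is 48 mm and its head 93 mm above the bench, 12 mm below the panel plate's underside.
- pillar_top (a point): Middle of the pillar's head face, where a round brass insert of 24 mm diameter is seen; body z = +45 mm.
- pillar_foot (a point): Middle of the pillar's plain foot face; body z = -45 mm.
- board: Panel plate, loose on the riser: aluminium, 320 (its x) x 90 (y) x 6 mm, about 0.75 kg. Origin mid-underside; +x to its front (outer) end. It carries a white breaker row (x = 15 to 105 mm, 70 mm wide, up to 75 mm above the underside) and the relay block. Centre of mass about 15 mm ahead of the origin: with the hole over the pillar it tips off the riser unless its tail is held.
- board_hole (a point): Fixing hole of 12 mm diameter in the plate's front end, on its centre line, 15 mm from the end (board x = +145 mm), at the plate's top face.
- board_relay (a point): Middle of the grey relay block fixed at the plate's tail: 40 mm along x, 44 mm along y, 55 mm tall, from 6 to 61 mm above the plate's underside; this point is 33.5 mm above the underside, at board x = -135 mm, y = 0. Can be gripped across y.
- screwdriver: Bystander: screwdriver lying on the bench. Leave it.
- pliers: Bystander: pliers with yellow handles, lying. Leave it.
- contactor: Bystander: loose black contactor, 60 x 45 x 62 mm, on the bench near the robot. Leave it.
- jar: Bystander: closed jar, 60 mm wide, 75 mm tall, at the back of the bench. Leave it.
- meter: Bystander: yellow multimeter, 85 x 160 x 46 mm, at the back. Leave it.
- smallbin: Bystander: small yellow open bin, 90 x 130 x 45 mm, at the back. Leave it.
There are look-alikes about, which are no part of the job. Of the things that look like the pad, the smallest one is meant.

How it is judged:
On the way:
1. the pillar stands upright, head up, in the middle of the base plate, released (angle between pillar's own z axis and vertical below 0.08 rad and horizontal distance between pillar_foot and pad below 0.02 m and height (world z) of pillar_foot between -0.002 and 0.008 m and contact force between the fingers and pillar below 0.1 N), for 0.3 s.
At the end, for the whole second after the job is handed in: Pillar head up on the base plate (tilt under 0.08 rad, foot within 20 mm of its middle), untouched; the panel plate's hole within 9 mm sideways of the pillar's head; the panel plate level within 0.05 rad, still, bearing on the riser, not on the pillar, held by the robot (all of step 1 and horizontal distance between board_hole and pillar_top below 0.009 m and angle between board's own z axis and vertical below 0.05 rad and linear speed of board below 0.02 m/s and contact force between board and riser above 0.3 N and contact force between board and pillar below 0.2 N and contact force between any of the fingers, the arm and board above 0.5 N); the arm keeps its last pose, push and grip.
It fails at once if the panel plate tips or falls (angle between board's own z axis and vertical above 0.2 rad or height (world z) of board below 0.08 m).
It fails at once if the panel plate is lifted off the riser (height (world z) of board above 0.13 m).
It fails at once if another thing on the bench is disturbed (distance of any of screwdriver, pliers, contactor, jar, meter, smallbin from where it was at the start of the episode above 0.04 m).
It also fails if it takes over 67 s, if anything falls off the work surface, if the arm or the gripper's body presses on something with over 40 N, if the wrist force passes 120 N, or if a joint passes its speed limit or range.

## Working session

There is one attempt and no reset: what is moved stays moved. The work goes in short steps, Python scripts to look and compute and a tool call to move; the robot and the scene stay as the last step left them, time stands still between calls to the robot, and variables do not carry over. Pictures are saved under pics/ and viewed, at most 10 in all, crops included, and the job is handed in when it is done.

Besides the shell and the picture viewer there is one more tool, called after "Emit:" by a JSON object that holds its "op" and its "data". move_arm: Moves the arm, as the interface text tells. Scaled input: -1 to 1 covers 80 cm each way for a shift and 120 degrees each way for a turn. Its arguments: {"type":"object","properties":{"deltas":{"type":"array","items":{"type":"array","items":{"type":"array","items":{"type":"number","minimum":-1,"maximum":1}}}},"squeeze":{"type":"number"}},"required":["deltas"]}

```bash
ls; mkdir -p pics; cat > h.py <<'E'
import numpy as np,cv2
from rig import manip as m
def cam(n):
    c=m.camera_params(n)
    return c
def ray(n,u,v,st=None):
    c=cam(n); d=np.array([(u-c['cx'])/c['fx'],(v-c['cy'])/c['fy'],1.])
    if n=='wrist':
        from scipy.spatial.transform import Rotation as Ro
        T=np.array(c['tool_from_camera']);w,x,y,z=st['ee_rot']
        Rm=Ro.from_quat([x,y,z,w]).as_matrix()
        return Rm@T[:3,3]+np.array(st['position']), Rm@T[:3,:3]@d
    R=np.array(c['R']);t=np.array(c['t']).ravel()
    return -R.T@t, R.T@d
def onz(n,u,v,z,st=None):
    o,d=ray(n,u,v,st); return o+d*(z-o[2])/d[2]
def save(n,f):
    st=m.get_state(); im=np.array(m.get_image(n)); cv2.imwrite(f,im[:,:,::-1]); return st,im
E
python3 - <<'E'
from h import *
for n in ('top','side'):
    st,im=save(n,f'pics/{n}0.png'); c=cam(n)
    R=np.array(c['R']);print(n,c['fx'],c['cx'],c['cy'],(-R.T@np.array(c['t']).ravel()).round(3),R.round(2).tolist())
print(st)
E
```

```text
pics
top 446.9836656993837 322.586519794799 196.19017418824436 [ 0.467 -0.036  1.317] [[0.01, -1.0, 0.01], [-1.0, -0.01, -0.05], [0.05, -0.01, -1.0]]
side 472.1744959276674 320.074346365467 196.747645421135 [-0.152  0.633  1.055] [[-0.69, -0.72, -0.01], [-0.5, 0.48, -0.72], [0.52, -0.5, -0.69]]
{'clock': 0.05, 'qpos': array([-1.42603911e+00,  2.76589172e-01,  1.50611947e+00, -2.57967481e-06,
        1.36073980e+00, -1.20990787e-01]), 'qd': array([ 8.07789016e-04, -5.70014324e-05,  2.48089960e-04, -1.14076989e-04,
       -7.53679239e-05,  7.44257988e-05]), 'effort': array([ 6.11428295e-04, -4.18080926e+01, -2.46676201e+01, -6.95921494e-05,
        5.50182012e-03,  8.84725296e-06]), 'position': array([ 0.15093605, -0.55429522,  0.23844849]), 'ee_rot': array([-9.27813125e-04,  9.91184768e-01,  1.32483565e-01, -1.22872458e-05]), 'contact_force': array([-0.28278338,  0.05803965, -0.22564586]), 'moment': array([-0.00802757, -0.02231506, -0.04619233]), 'gripper_force': 0.0, 'width': 0.085255189778099}
```

View pics/top0.png

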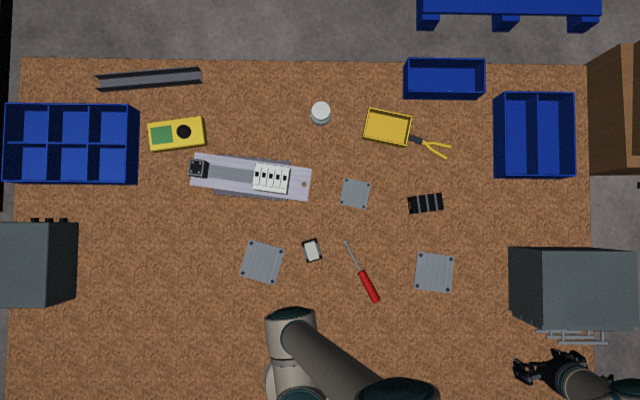

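View pics/side0.png

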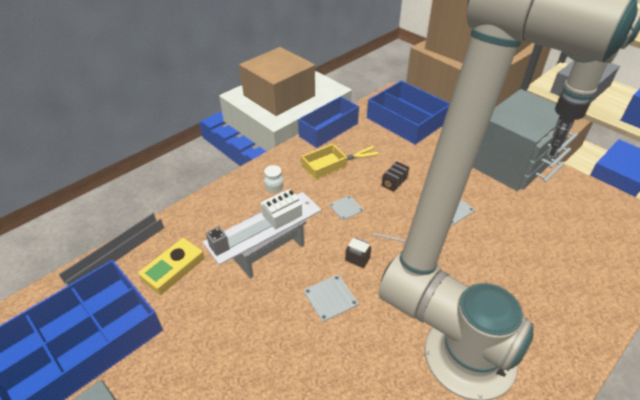

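Top view: board (190–311, 153–200) with its relay at (198,169) and hole at (305,184). The pillar is the black banded block at (425,203), and the contactor is at (312,250). There are three pad-like plates, at (355,193), (262,262) and (434,272). (355,193) is the smallest and lies beyond the riser's outer edge, so it is the one meant. I'll confirm with crops and measure.

```bash
python3 - <<'E'
from h import *
t=cv2.imread('pics/top0.png');s=cv2.imread('pics/side0.png')
a=cv2.resize(t[150:300,180:460],None,fx=2.8,fy=2.8,interpolation=cv2.INTER_CUBIC)[:, :784]
b=cv2.resize(s[150:225,260:420],None,fx=2.3,fy=2.3,interpolation=cv2.INTER_CUBIC)
o=np.zeros((600,800,3),np.uint8);o[:a.shape[0],:a.shape[1]]=a;o[425:425+b.shape[0],:b.shape[1]]=b[:175]
cv2.imwrite('pics/crop1.png',o)
# saturation masks
hsv=cv2.cvtColor(t,cv2.COLOR_BGR2HSV)
def rect(mask,box,z,name):
    x0,y0,x1,y1=box; mm=np.zeros_like(mask);mm[y0:y1,x0:x1]=mask[y0:y1,x0:x1]
    cs,_=cv2.findContours(mm,cv2.RETR_EXTERNAL,cv2.CHAIN_APPROX_NONE)
    c=max(cs,key=cv2.contourArea); r=cv2.minAreaRect(c); p=np.array([onz('top',u,v,z) for u,v in cv2.boxPoints(r)])
    print(name,r,p[:,:2].mean(0).round(4),'sides',[np.linalg.norm(p[i]-p[i-1]).round(4) for i in range(4)],'dirs',[np.degrees(np.arctan2(*(p[i]-p[i-1])[[1,0]])).round(1) for i in range(4)])
grey=((hsv[...,1]<70)&(hsv[...,2]>90)).astype(np.uint8)*255
for b_ in [((330,165,385,220),'small'),((230,230,292,295),'p2'),((405,245,462,300),'p3')]: rect(grey,b_[0],.003,b_[1])
nw=(hsv[...,1]<90).astype(np.uint8)*255
rect(nw,(395,185,455,225),.05,'pillar')
rect(((hsv[...,2]<110)&(hsv[...,1]<100)).astype(np.uint8)*255,(183,150,212,185),.166,'relay')
rect(((hsv[...,1]<40)&(hsv[...,2]>190)).astype(np.uint8)*255,(240,155,300,200),.18,'breaker')
rect(nw,(180,145,320,210),.111,'board')
E
```

```text
small ((354.4853515625, 193.0682830810547), (27.37847137451172, 27.587997436523438), 12.094757080078125) [ 0.5489 -0.1475] sides [np.float64(0.0806), np.float64(0.0816), np.float64(0.0809), np.float64(0.0816)] dirs [np.float64(78.4), np.float64(-11.8), np.float64(-101.6), np.float64(168.0)]
p2 ((261.3018798828125, 261.9433898925781), (37.63679122924805, 38.18622970581055), 15.945395469665527) [0.3454 0.1237] sides [np.float64(0.1095), np.float64(0.1104), np.float64(0.11), np.float64(0.1104)] dirs [np.float64(74.5), np.float64(-15.1), np.float64(-105.5), np.float64(164.7)]
p3 ((433.5461730957031, 272.13079833984375), (37.83059310913086, 38.07866287231445), 7.125016689300537) [ 0.319  -0.3802] sides [np.float64(0.1107), np.float64(0.1108), np.float64(0.1112), np.float64(0.1109)] dirs [np.float64(83.3), np.float64(-7.4), np.float64(-96.7), np.float64(172.3)]
pillar ((425.6351318359375, 202.81082153320312), (18.248287200927734, 33.208595275878906), 80.53767395019531) [ 0.5199 -0.3464] sides [np.float64(0.0518), np.float64(0.0951), np.float64(0.0519), np.float64(0.0949)] dirs [np.float64(
[... 233 characters left out ...]
p.float64(0.0529), np.float64(0.0468)] dirs [np.float64(82.3), np.float64(-6.7), np.float64(-97.6), np.float64(173.2)]
breaker ((270.05999755859375, 177.57998657226562), (33.65828323364258, 25.173002243041992), 8.13010311126709) [0.5756 0.0832] sides [np.float64(0.0856), np.float64(0.0644), np.float64(0.0859), np.float64(0.0644)] dirs [np.float64(82.3), np.float64(-7.2), np.float64(-97.6), np.float64(172.6)]
board ((248.6619873046875, 176.6217803955078), (123.64927673339844, 41.04826354980469), 5.33215856552124) [0.5843 0.148 ] sides [np.float64(0.3329), np.float64(0.1112), np.float64(0.3346), np.float64(0.1114)] dirs [np.float64(85.1), np.float64(-3.9), np.float64(-94.8), np.float64(175.2)]
```

View pics/crop1.png

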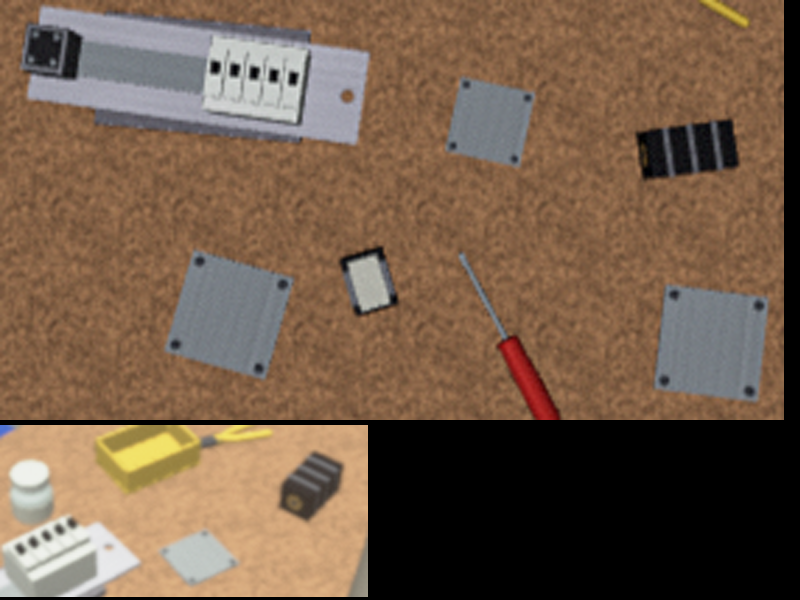

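The crop confirms it: the plate at (355,193) measures 81 mm square and the other two 110 mm. The pillar's brass head faces the plate (+y). Next is to move over the pillar's head end.

```bash
cat >> h.py <<'E'
from scipy.spatial.transform import Rotation as Ro
def Rt(st):
    w,x,y,z=st['ee_rot']; return Ro.from_quat([x,y,z,w]).as_matrix()
def row(target,yang=None,st=None):
    st=st or m.get_state(); R=Rt(st); d=R.T@(np.array(target)-st['position'])/.8
    cur=np.degrees(np.arctan2(R[1,1],R[0,1])); tw=0 if yang is None else -((yang-cur+180)%360-180)/120
    print('row',d.round(4),'twist',round(tw,4),'yang',cur.round(2),'pos',st['position'].round(4))
E
python3 - <<'E'
from h import *
row([.515,-.313,.2],10)
for h in [(305,184),]: print(onz('top',*h,.111))
E
```

```text
row [ 0.5183 -0.1714  0.0485] twist -0.7064 yang -74.77 pos [ 0.151  -0.5543  0.2385]
[ 0.56555631 -0.00419471  0.111     ]
```

Emit:
{"op": "move_arm", "data": {"deltas": [[[0.5183,-0.1714,0.0485,-0.7064,-1],[0.5183,-0.1714,0.0485,-0.7064,-1],[0.5183,-0.1714,0.0485,-0.7064,-1],[0.5183,-0.1714,0.0485,-0.7064,-1],[0.5183,-0.1714,0.0485,-0.7064,-1],[0.5183,-0.1714,0.0485,-0.7064,-1],[0.5183,-0.1714,0.0485,-0.7064,-1],[0.5183,-0.1714,0.0485,-0.7064,-1],[0.5183,-0.1714,0.0485,-0.7064,-1],[0.5183,-0.1714,0.0485,-0.7064,-1],[0.5183,-0.1714,0.0485,-0.7064,-1],[0.5183,-0.1714,0.0485,-0.7064,-1]]], "squeeze": 20}}

```text
clock: 1.3
position: [0.5147, -0.3136, 0.2001]
ee_rot: [-0.0, 0.644, 0.765, -0.0]
contact_force: [0.3, 0.2, -0.2]
width: 0.0852
gripper_force: 0.0
```

```bash
python3 - <<'E'
from h import *
st,im=save('wrist','pics/w1.png')
print(m.camera_params('wrist'))
row([.515,-.313,.012],10,st)
hsv=cv2.cvtColor(im,cv2.COLOR_RGB2HSV)
mk=(hsv[...,1]<90).astype(np.uint8)*255
cs,_=cv2.findContours(mk,cv2.RETR_EXTERNAL,cv2.CHAIN_APPROX_NONE)
for c in sorted(cs,key=cv2.contourArea)[::-1][:5]:
    r=cv2.minAreaRect(c); p=np.array([onz('wrist',u,v,.05,st) for u,v in cv2.boxPoints(r)])
    print(r,p.round(4).tolist())
E
```

```text
{'fx': 283.5133075031679, 'fy': 283.5133075031679, 'cx': 321.22713128315905, 'cy': 199.43493126318347, 'tool_from_camera': array([[ 0.00118044, -0.96501284, -0.26219997,  0.06790185],
       [ 0.99999833,  0.00150575, -0.00103975,  0.00149291],
       [ 0.00139818, -0.2621983 ,  0.965013  , -0.13419508],
       [ 0.        ,  0.        ,  0.        ,  1.        ]])}
row [0.0006 0.0007 0.2351] twist -0.0013 yang 9.85 pos [ 0.5147 -0.3136  0.2001]
((319.5, 321.0), (156.0, 639.0), 90.0) [[0.1817, -0.4313, 0.05], [0.8641, -0.3113, 0.05], [0.9635, -0.513, 0.05], [0.1554, -0.6566, 0.05]]
((154.9611358642578, 204.14767456054688), (101.89910125732422, 84.59356689453125), 14.743562698364258) [[0.284, -0.4004, 0.05], [0.3081, -0.3079, 0.05], [0.4066, -0.3171, 0.05], [0.3901, -0.4128, 0.05]]
((382.8660888671875, 31.721694946289062), (77.78507995605469, 85.89188385009766), 23.702648162841797) [[0.5017, -0.1869, 0.05], [0.5198, -0.1215, 0.05], [0.5863, -0.1338, 0.05], [0.5723, -0.2017, 0.05]]
((323.531005859375, 217.4151611328125), (48.15177917480469, 86.13626861572266), 1.6365771293640137) [[0.5042, -0.3949, 0.05], [0.4921, -0.2995, 0.05], [0.5405, -0.2925, 0.05], [0.5568, -0.3873, 0.05]]
((479.0404968261719, 220.03167724609375), (16.6745662689209, 41.77200698852539), 38.04704284667969) [[0.6693, -0.3318, 0.05], [0.6847, -0.2921, 0.05], [0.7018, -0.3004, 0.05], [0.6868, -0.3408, 0.05]]
```

View pics/w1.png

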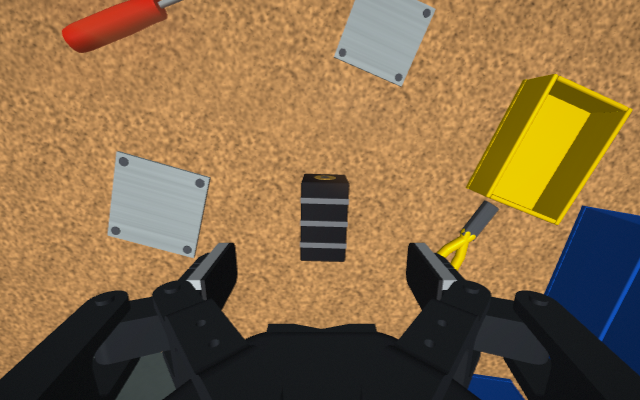

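The wrist view shows the pillar centred between the fingers at (325,217), brass head at (324,178), with nothing near the fingers. Descend and grip near the head with the lightest squeeze.

Emit:
{"op": "move_arm", "data": {"deltas": [[[0.0015,0.0031,0.06,0.005,-1],[0.0015,0.0031,0.12,0.005,-1],[0.0015,0.0031,0.18,0.005,-1],[0.0015,0.0031,0.22,0.005,-1],[0.0015,0.0031,0.235,0.005,-1],[0.0015,0.0031,0.235,0.005,-1],[0.0015,0.0031,0.235,0.005,-0.2],[0.0015,0.0031,0.235,0.005,-0.1],[0.0015,0.0031,0.235,0.005,0],[0.0015,0.0031,0.235,0.005,0],[0.0015,0.0031,0.235,0.005,0],[0.0015,0.0031,0.235,0.005,0]]], "squeeze": 20}}

```text
clock: 2.55
position: [0.5184, -0.3131, 0.0148]
ee_rot: [0.002, 0.647, 0.763, -0.0]
contact_force: [-0.4, -0.9, 6.7]
width: 0.0502
gripper_force: 21.8
```

Emit:
{"op": "move_arm", "data": {"deltas": [[[0,0,-0.03,0,0],[0,0,-0.06,0,0],[0,0,-0.1,0,0],[0,0,-0.14,0,0],[0,0,-0.14,0,0],[0,0,-0.14,0,0]]]}}

```text
clock: 3.15
position: [0.5173, -0.3117, 0.1249]
ee_rot: [0.001, 0.647, 0.763, 0.0]
contact_force: [-0.3, 0.6, -4.6]
width: 0.0497
gripper_force: 22.7
```

```bash
python3 - <<'E'
from h import *
st,im=save('wrist','pics/w2.png'); st,im2=save('side','pics/s2.png')
o=np.zeros((500,640,3),np.uint8);o[:330]=im[:330,:,::-1];o[330:,:300]=cv2.resize(im2[140:225,330:480,::-1],(300,170))
cv2.imwrite('pics/c2.png',o)
E
```

```text
(no output)
```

View pics/c2.png

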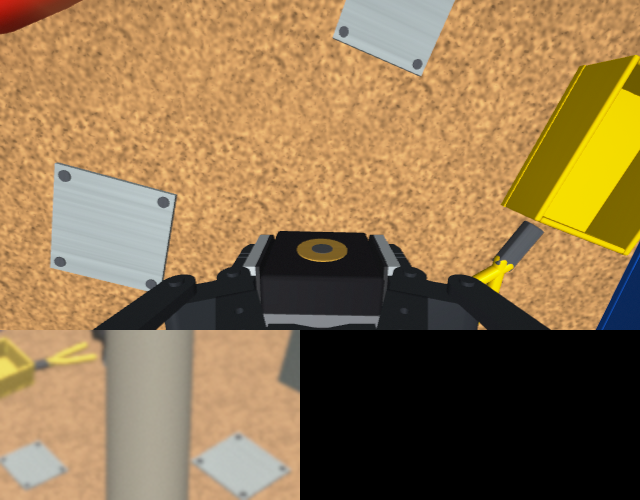

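The head with its brass insert shows at (322,250), ellipse 50×24 px, so the pillar has drooped only partly in the grip. I'll lower it a little and ease the grip by closure, so that gravity swings the foot down.

Emit:
{"op": "move_arm", "data": {"deltas": [[[0,0,0.025,0,-0.1],[0,0,0.05,0,-0.1],[0,0,0.05,0,-0.14],[0,0,0.05,0,-0.14],[0,0,0.05,0,-0.14]]], "squeeze": 20}}

```text
clock: 3.75
position: [0.5177, -0.3123, 0.0847]
ee_rot: [0.0, 0.647, 0.763, -0.0]
contact_force: [0.9, 0.4, -2.8]
width: 0.0503
gripper_force: 22.7
```

```bash
cat >> h.py <<'E'
def alpha(st,im):
    hsv=cv2.cvtColor(im,cv2.COLOR_RGB2HSV)
    # black pillar widths per row between pads (cols 250..395)
    b=((hsv[...,0]>15)&(hsv[...,0]<32)&(hsv[...,1]>110)&(hsv[...,2]>40)&(hsv[...,2]<170)).astype(np.uint8)*255
    mm=np.zeros_like(b);mm[150:330,285:362]=b[150:330,285:362]
    cs,_=cv2.findContours(mm,cv2.RETR_EXTERNAL,cv2.CHAIN_APPROX_NONE)
    out=[]
    for c in cs:
        if len(c)>=15:
            (u,v),(w,h),a=cv2.fitEllipse(c)
            d=np.array([(u-321.2)/283.5,(v-199.4)/283.5,1]);T=np.array(cam('wrist')['tool_from_camera'])
            k=T[:3,:3]@d; g=np.degrees(np.arctan2(-k[0],k[2])); asp=min(w,h)/max(w,h)
            dep=24*283.5/max(w,h)/1000; P=T[:3,:3]@(d*dep)+T[:3,3]
            out.append((round(u),round(v),round(w,1),round(h,1),'alpha',round(np.degrees(np.arcsin(asp))-g,1),round(180-np.degrees(np.arcsin(asp))-g,1),'centre tool',P.round(3)))
    return out
E
python3 - <<'E'
from h import *
print(alpha(None,cv2.imread('pics/w2.png')[:,:,::-1].copy()))
st,im=save('wrist','pics/w3.png');print(st['gripper_force'],st['width'],st['contact_force'],alpha(st,im))
E
```

```text
[(322, 250, 22.4, 51.7, 'alpha', np.float64(0.5), np.float64(129.1), 'centre tool', array([ 0.011,  0.002, -0.013]))]
22.670311331748962 0.05028544910451713 [ 0.9422254   0.44647405 -2.76100082] [(322, 250, 22.4, 51.6, 'alpha', np.float64(0.5), np.float64(129.1), 'centre tool', array([ 0.011,  0.002, -0.013]))]
```

The ellipse gives a tilt of about 0°, so 20 N holds the pillar rigid. I'll set it back down, ease the closure there until the force is a few newtons, then lift the head while the foot stays on the bench.

Emit:
{"op": "move_arm", "data": {"deltas": [[[0,0,0.04,0,-0.14],[0,0,0.08,0,-0.14],[0,0,0.0863,0,-0.14],[0,0,0.0863,0,-0.16],[0,0,0.0863,0,-0.16],[0,0,0.0863,0,-0.17],[0,0,0.0863,0,-0.17]]], "squeeze": 20}}

```text
clock: 4.5
position: [0.5178, -0.3124, 0.0163]
ee_rot: [0.001, 0.647, 0.763, -0.0]
contact_force: [-0.6, 0.1, -3.4]
width: 0.0503
gripper_force: 15.5
```

Emit:
{"op": "move_arm", "data": {"deltas": [[[0,0,0.001,0,-0.175],[0,0,0.001,0,-0.175],[0,0,0.001,0,-0.178],[0,0,0.001,0,-0.178]]]}}

```text
clock: 4.9
position: [0.5176, -0.3123, 0.0151]
ee_rot: [0.0, 0.647, 0.763, -0.0]
contact_force: [-0.5, -0.0, 0.6]
width: 0.05
gripper_force: 0.1
```

Emit:
{"op": "move_arm", "data": {"deltas": [[[0,0,0,0,-0.174],[0,0,0,0,-0.174],[0,0,0,0,-0.174]]]}}

```text
clock: 5.2
position: [0.5176, -0.3123, 0.0151]
ee_rot: [0.0, 0.647, 0.763, -0.0]
contact_force: [-1.2, -0.6, 1.8]
width: 0.0503
gripper_force: 2.6
```

Emit:
{"op": "move_arm", "data": {"deltas": [[[-0.003,0,-0.0086,0,-0.174],[-0.007,0,-0.0172,0,-0.174],[-0.012,0,-0.025,0,-0.174],[-0.0169,0,-0.0329,0,-0.174],[-0.0169,0,-0.0329,0,-0.174]]]}}

```text
clock: 5.7
position: [0.5201, -0.3267, 0.0422]
ee_rot: [0.001, 0.647, 0.763, -0.0]
contact_force: [-0.7, -1.1, -0.8]
width: 0.0503
gripper_force: 1.0
```

```bash
python3 - <<'E'
from h import *
st,im=save('wrist','pics/w4.png');print(st['gripper_force'],st['width'],st['contact_force'],st['position'],alpha(st,im))
E
```

```text
0.9530245698988438 0.050307559254577854 [-0.74738933 -1.09908285 -0.76257896] [ 0.52012048 -0.32665287  0.04220774] [(322, 203, 12.4, 44.2, 'alpha', np.float64(0.3), np.float64(147.7), 'centre tool', array([0.025, 0.002, 0.014])), (358, 176, 3.1, 5.4, 'alpha', np.float64(24.8), np.float64(134.4), 'centre tool', array([-0.161,  0.165,  1.114]))]
```

The brass centre is still at bench height, so the pillar slipped at 1–2.6 N. Go back and use a little more grip.

Emit:
{"op": "move_arm", "data": {"deltas": [[[0.0169,0,0.0329,0,-0.185],[0.0169,0,0.0329,0,-0.185],[0.0169,0,0.0329,0,-0.171],[0.0169,0,0.0329,0,-0.171],[0.0169,0,0.0329,0,-0.171]]]}}

```text
clock: 6.25
position: [0.5177, -0.3125, 0.015]
ee_rot: [0.0, 0.647, 0.763, -0.0]
contact_force: [-0.4, -0.7, -2.7]
width: 0.0502
gripper_force: 13.6
```

Emit:
{"op": "move_arm", "data": {"deltas": [[[0,0,0,0,-0.1725],[0,0,0,0,-0.1725],[-0.003,0,-0.0086,0,-0.1725],[-0.007,0,-0.0172,0,-0.1725],[-0.012,0,-0.025,0,-0.1725],[-0.0169,0,-0.0329,0,-0.1725],[-0.0169,0,-0.0329,0,-0.1725]]]}}

```text
clock: 6.95
position: [0.5206, -0.3269, 0.0425]
ee_rot: [0.002, 0.647, 0.762, -0.0]
contact_force: [-0.5, -0.7, -2.5]
width: 0.0499
gripper_force: 13.6
```

```bash
python3 - <<'E'
from h import *
st,im=save('wrist','pics/w5.png');print(st['gripper_force'],st['width'],st['contact_force'],st['position'],alpha(st,im)[:1])
E
```

```text
13.565331064555721 0.04986831765149228 [-0.48189407 -0.73238241 -2.48613185] [ 0.5206031  -0.32687759  0.04249259] [(318, 268, 0.0, 14.8, 'alpha', np.float64(-28.8), np.float64(151.2), 'centre tool', array([-0.16 , -0.005,  0.281]))]
```

```bash
python3 - <<'E'
from h import *
im=cv2.imread('pics/w5.png')[:,:,::-1].copy()
for a in alpha(None,im): print(a)
cv2.imwrite('pics/c5.png',im[130:340,180:460,::-1])
E
```

```text
(318, 268, 0.0, 14.8, 'alpha', np.float64(-28.8), np.float64(151.2), 'centre tool', array([-0.16 , -0.005,  0.281]))
(321, 255, 23.1, 52.9, 'alpha', np.float64(-0.4), np.float64(127.7), 'centre tool', array([ 0.01 ,  0.001, -0.017]))
(296, 237, 0.0, 9.7, 'alpha', np.float64(-22.8), np.float64(157.2), 'centre tool', array([-0.207, -0.062,  0.521]))
```

View pics/c5.png

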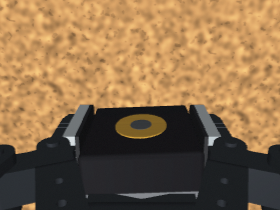

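Still rigid at 13.6 N (insert at (320,255)). It is only ~27 mm above the bench, so I'll ease the grip in small steps here.

Emit:
{"op": "move_arm", "data": {"deltas": [[[0,0,0,0,-0.1732],[0,0,0,0,-0.1732],[0,0,0,0,-0.1732]]]}}

```text
clock: 7.3
position: [0.5193, -0.325, 0.0406]
ee_rot: [-0.0, 0.647, 0.763, -0.0]
contact_force: [0.5, -0.6, -3.3]
width: 0.0503
gripper_force: 13.5
```

```bash
cat >> h.py <<'E'
def chk(f):
    st,im=save('wrist',f);print(st['gripper_force'].__round__(2),st['width'].__round__(5),st['contact_force'].round(1),st['position'].round(4))
    for a in alpha(st,im):
        if min(a[2],a[3])>5: print(a)
E
python3 -c "
from h import *
chk('pics/w6.png')"
```

```text
13.55 0.05032 [ 0.5 -0.6 -3.3] [ 0.5193 -0.325   0.0406]
(321, 255, 23.1, 52.9, 'alpha', np.float64(-0.5), np.float64(127.7), 'centre tool', array([ 0.01 ,  0.001, -0.017]))
```

Emit:
{"op": "move_arm", "data": {"deltas": [[[0,0,0,0,-0.174],[0,0,0,0,-0.174],[0,0,0,0,-0.1748],[0,0,0,0,-0.1748]]]}}

```text
clock: 7.75
position: [0.5195, -0.3254, 0.041]
ee_rot: [0.0, 0.647, 0.763, -0.0]
contact_force: [0.0, -0.0, -3.2]
width: 0.0502
gripper_force: 13.5
```

```bash
python3 -c "
from h import *
chk('pics/w7.png')"
```

```text
13.55 0.05015 [ 0.  -0.  -3.2] [ 0.5195 -0.3254  0.041 ]
(321, 255, 23.2, 52.9, 'alpha', np.float64(-0.4), np.float64(127.6), 'centre tool', array([ 0.01 ,  0.001, -0.017]))
```

The finger command is quantised (the force jumps 13 N → 0), so fine easing won't work. Instead I'll set the pillar down and re-grip only its upper head corner with the fingertips: small contact patch, longest lever, so gravity can swing it.

Emit:
{"op": "move_arm", "data": {"deltas": [[[0,0,0.02,0,-0.17],[0,0,0.0333,0,-0.17],[0,0,0.0333,0,-0.17],[0,0,0.0333,0,-0.4],[0,0,0.0333,0,-0.4],[0,0,0.01,0,-0.4],[0.0212,0,-0.0108,0,-0.4],[0.0212,0,-0.0108,0,-0.4]]], "squeeze": 20}}

```text
clock: 8.6
position: [0.5179, -0.3084, 0.0524]
ee_rot: [0.002, 0.646, 0.763, 0.0]
contact_force: [0.1, -0.4, 0.1]
width: 0.06
gripper_force: 0.0
```

```bash
python3 -c "
from h import *
chk('pics/w8.png')
im=cv2.imread('pics/w8.png');cv2.imwrite('pics/c8.png',cv2.resize(im[120:330,180:460],None,fx=2,fy=2))"
```

```text
0.0 0.06004 [ 0.1 -0.4  0.1] [ 0.5179 -0.3084  0.0524]
(318, 250, 17.4, 39.3, 'alpha', np.float64(0.9), np.float64(128.4), 'centre tool', array([-0.007, -0.001,  0.025]))
```

View pics/c8.png

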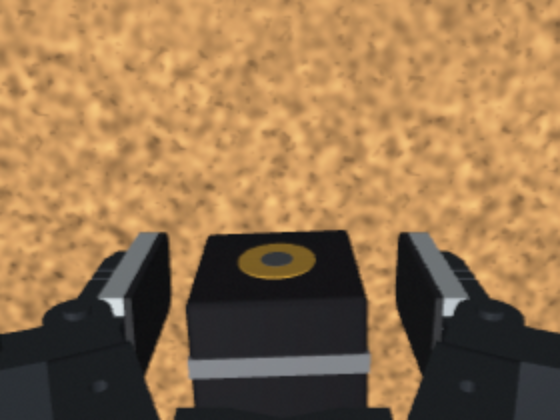

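The view shows the pillar with its head (insert at crop (277,261)) just behind the pads' front edges, as wanted (head face at tool x = −7 mm). Close and lift.

Emit:
{"op": "move_arm", "data": {"deltas": [[[0,0,0,0,0],[0,0,0,0,0],[0,0,0,0,0],[0,0,-0.015,0,0],[0,0,-0.03,0,0],[0,0,-0.045,0,0],[0,0,-0.045,0,0]]], "squeeze": 20}}

```text
clock: 9.35
position: [0.518, -0.3097, 0.0882]
ee_rot: [0.002, 0.647, 0.763, 0.0]
contact_force: [0.9, 0.5, -0.6]
width: 0.0427
gripper_force: 0.0
```

```bash
python3 -c "
from h import *
chk('pics/w9.png')"
```

```text
0.0 0.04269 [ 0.9  0.5 -0.6] [ 0.518  -0.3097  0.0882]
(359, 273, 5.4, 7.4, 'alpha', np.float64(17.4), np.float64(103.3), 'centre tool', array([-0.402,  0.122,  0.69 ]))
(314, 227, 11.8, 33.4, 'alpha', np.float64(-0.2), np.float64(138.7), 'centre tool', array([-0.005, -0.004,  0.057]))
```

Missed (width 42.7 mm): the tips were too high. Repeat 6 mm lower.

Emit:
{"op": "move_arm", "data": {"deltas": [[[-0.001,-0.002,0,0,-0.4],[-0.001,-0.002,0.03,0,-0.4],[-0.001,-0.002,0.0525,0,-0.4],[-0.001,-0.002,0.0525,0,0],[-0.001,-0.002,0.0525,0,0],[-0.001,-0.002,0.0525,0,0],[-0.001,-0.002,0.0525,0,0]]], "squeeze": 20}}

```text
clock: 10.1
position: [0.5159, -0.3102, 0.0446]
ee_rot: [0.001, 0.647, 0.763, -0.0]
contact_force: [-1.2, 0.8, -0.7]
width: 0.0424
gripper_force: 0.0
```

Emit:
{"op": "move_arm", "data": {"deltas": [[[0,0,0,0,-0.4],[0,0,0,0,-0.4],[0,0,0.009,0,-0.4],[0,0,0.009,0,0],[0,0,0.009,0,0],[0,0,0.009,0,0],[0,0,0.009,0,0]]]}}

```text
clock: 10.8
position: [0.5154, -0.3097, 0.0365]
ee_rot: [0.0, 0.647, 0.763, -0.0]
contact_force: [-1.3, -0.7, -0.2]
width: 0.0427
gripper_force: 0.0
```

```bash
python3 -c "
from h import *
chk('pics/w10.png')"
```

```text
0.0 0.04267 [-1.3 -0.7 -0.2] [ 0.5154 -0.3097  0.0365]
(313, 261, 20.2, 43.1, 'alpha', np.float64(0.4), np.float64(124.5), 'centre tool', array([-0.007, -0.003,  0.009]))
(308, 155, 5.8, 7.4, 'alpha', np.float64(44.7), np.float64(122.8), 'centre tool', array([-0.033, -0.042,  0.785]))
```

Emit:
{"op": "move_arm", "data": {"deltas": [[[0,0,0,0,-0.4],[0,0,0,0,-0.4],[-0.005,-0.003,0,0,-0.4],[-0.005,-0.003,0,0,0],[-0.005,-0.003,0,0,0],[-0.005,-0.003,0,0,0],[-0.005,-0.003,0,0,0]]]}}

```text
clock: 11.55
position: [0.5133, -0.3147, 0.0367]
ee_rot: [0.0, 0.647, 0.763, -0.001]
contact_force: [-3.3, -2.3, 3.9]
width: 0.0494
gripper_force: 20.6
```

```bash
python3 -c "
from h import *
chk('pics/w11.png')
im=cv2.imread('pics/w11.png');cv2.imwrite('pics/c11.png',cv2.resize(im[170:330,180:460],None,fx=2.5,fy=2.5))"
```

```text
20.6 0.04937 [-3.3 -2.3  3.9] [ 0.5133 -0.3147  0.0367]
(320, 254, 19.6, 43.3, 'alpha', np.float64(0.8), np.float64(127.0), 'centre tool', array([-0.002,  0.001,  0.009]))
```

View pics/c11.png

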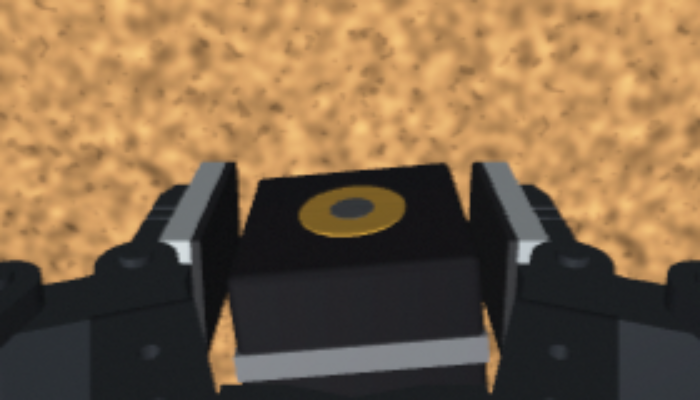

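Gripped now (20.6 N), with the head corner just inside the pads and a slight yaw skew. Lift and check the tilt.

Emit:
{"op": "move_arm", "data": {"deltas": [[[0,0,-0.02,0,0],[0,0,-0.04,0,0],[0,0,-0.06,0,0],[0,0,-0.08,0,0],[0,0,-0.08,0,0],[0,0,-0.08,0,0]]], "squeeze": 20}}

```text
clock: 12.2
position: [0.5135, -0.3132, 0.0996]
ee_rot: [-0.001, 0.647, 0.763, 0.0]
contact_force: [-1.1, 0.4, -4.1]
width: 0.0495
gripper_force: 21.4
```

```bash
python3 -c "
from h import *
chk('pics/w12.png')"
```

```text
21.36 0.04953 [-1.1  0.4 -4.1] [ 0.5135 -0.3132  0.0996]
(321, 252, 21.5, 43.8, 'alpha', np.float64(3.7), np.float64(124.9), 'centre tool', array([-0.001,  0.001,  0.008]))
```

Emit:
{"op": "move_arm", "data": {"deltas": [[[0,0,0,0,-0.14],[0,0,0,0,-0.14],[0,0,0,0,-0.148],[0,0,0,0,-0.148]]]}}

```text
clock: 12.65
position: [0.5135, -0.3139, 0.1001]
ee_rot: [-0.0, 0.647, 0.763, -0.0]
contact_force: [-0.1, 1.0, -3.5]
width: 0.0492
gripper_force: 21.4
```

```bash
python3 -c "
from h import *
chk('pics/w13.png')"
```

```text
21.42 0.0492 [-0.1  1.  -3.5] [ 0.5135 -0.3139  0.1001]
(321, 252, 21.5, 43.8, 'alpha', np.float64(3.7), np.float64(124.9), 'centre tool', array([-0.001,  0.001,  0.008]))
```

Emit:
{"op": "move_arm", "data": {"deltas": [[[0,0,0,0,-0.156],[0,0,0,0,-0.156],[0,0,0,0,-0.156]]]}}

```text
clock: 13.0
position: [0.5136, -0.314, 0.1005]
ee_rot: [0.0, 0.647, 0.763, -0.0]
contact_force: [-0.6, -0.5, -3.2]
width: 0.0493
gripper_force: 18.0
```

```bash
python3 -c "
from h import *
chk('pics/w14.png')"
```

```text
18.02 0.04928 [-0.6 -0.5 -3.2] [ 0.5136 -0.314   0.1005]
(321, 252, 21.6, 43.8, 'alpha', np.float64(3.8), np.float64(124.7), 'centre tool', array([-0.001,  0.001,  0.008]))
```

Emit:
{"op": "move_arm", "data": {"deltas": [[[0,0,0,0,-0.162],[0,0,0,0,-0.162],[0,0,0,0,-0.162]]]}}

```text
clock: 13.35
position: [0.5136, -0.314, 0.1004]
ee_rot: [0.0, 0.647, 0.763, -0.0]
contact_force: [-0.0, 0.7, -3.6]
width: 0.0499
gripper_force: 6.7
```

```bash
python3 -c "
from h import *
chk('pics/w15.png')"
```

```text
6.65 0.04989 [-0.   0.7 -3.6] [ 0.5136 -0.314   0.1004]
(582, 276, 142.9, 574.4, 'alpha', np.float64(-15.8), np.float64(135.4), 'centre tool', array([ 0.062,  0.012, -0.124]))
```

```bash
python3 -c "
from h import *
for f in ('w14','w15'):
    im=cv2.imread(f'pics/{f}.png');hsv=cv2.cvtColor(im,cv2.COLOR_BGR2HSV)
    print(f)
    for v in range(170,330,12): print(v,' '.join('%3d/%3d'%(hsv[v,u,1],hsv[v,u,2]) for u in range(250,400,12)))
"
```

```text
w14
170 135/195 135/192 136/173 131/233 134/220 135/193 135/197 126/240 136/178 136/191 137/198 135/200 136/216
182 135/200 137/177 137/209 135/215 136/180 136/197 135/219 135/219 133/222 135/214 135/214 133/220 136/197
194 136/210 135/206 136/220 133/224 134/220 136/207 133/225 136/186 134/225 136/200 136/217 136/207 133/225
206 135/196 134/222 135/185 135/187 136/214 136/174 134/220 135/208 135/187 134/196 136/212 135/214 136/193
218 138/176 135/197 136/212 135/191 137/168 137/201 134/209 134/202 133/226 136/178 135/198 134/198 135/224
230 130/234 134/194 138/181 135/219 136/214 135/206 136/189 131/227 135/210 133/222 136/216 134/168 135/197
242 134/213  15/118 122/ 71  32/ 24  33/ 23  31/ 25 177/130 105/ 39  22/ 23  22/ 23  13/ 20  15/118 138/185
254  15/104  28/ 27  30/ 17  32/ 24  32/ 24 175/131  25/ 61 180/130  36/ 21  22/ 23  13/ 20  20/ 88  35/ 36
266  14/176  43/ 18  15/ 17  31/ 25  32/ 24  23/ 22  22/ 23  22/ 23  21/ 24  22/ 23  26/ 20  13/ 19  17/165
278  39/ 33  27/ 19  23/ 22  43/ 24  20/ 25  25/ 31  20/ 38  24/ 43  26/ 40  27/ 38  30/ 34  23/ 33  38/ 34
290  41/ 25  43/
[... 1231 characters left out ...]
/207 179/206  17/ 46  17/ 46  13/ 19  18/ 86  34/ 37
266  17/151  17/ 15  28/ 18  21/ 48  11/ 46  22/ 47  22/ 46  23/ 45  17/ 45  23/ 44  13/ 19  13/ 20  16/143
278  48/ 32  45/ 17 134/181  16/ 47  27/ 47  23/ 45  18/ 43  23/ 44  30/ 43  24/ 42  94/ 54  27/ 28  30/ 34
290  41/ 25  32/ 16 136/212 135/187 136/201 137/168 134/201 137/183 135/192 134/220 135/199  19/ 41  46/ 28
302  40/ 32   0/ 16 136/206 135/213 133/217 130/233 137/179 134/223 136/218 135/200 136/199   9/ 54  41/ 31
314  40/ 32  20/ 38 138/178 135/196 136/208 135/215 135/209 135/185 134/200 136/191 133/223  40/ 32  46/ 33
326  41/ 31  32/ 32  32/ 32  40/ 32  40/ 32 132/183 137/169 107/100  46/ 33  41/ 31  49/ 31  40/ 32  34/ 30
```

The pillar has pivoted: the head face is now square to the camera, from about (272–362, 190–283) px, brass in its middle. Measure tilt with the brighter brass mask.

```bash
sed -i 's/(hsv\[...,1\]>110)&(hsv\[...,2\]>40)&(hsv\[...,2\]<170)/(hsv[...,1]>158)\&(hsv[...,2]>60)/' h.py; python3 - <<'E'
from h import *
im=cv2.imread('pics/w15.png')[:,:,::-1].copy()
for a in alpha(None,im): print(a)
hsv=cv2.cvtColor(im,cv2.COLOR_RGB2HSV);d=(hsv[...,2]<75).astype(np.uint8)
for v in range(186,292,8):
    r=np.where(d[v,262:372])[0]; print(v,(r.min()+262,r.max()+262,len(r)) if len(r) else 0)
E
```

```text
(321, 239, 44.0, 44.4, 'alpha', np.float64(59.4), np.float64(74.5), 'centre tool', array([0.007, 0.001, 0.008]))
186 (np.int64(332), np.int64(342), 11)
194 (np.int64(275), np.int64(368), 94)
202 (np.int64(275), np.int64(368), 94)
210 (np.int64(275), np.int64(368), 94)
218 (np.int64(275), np.int64(367), 72)
226 (np.int64(275), np.int64(368), 55)
234 (np.int64(275), np.int64(367), 46)
242 (np.int64(267), np.int64(371), 58)
250 (np.int64(263), np.int64(371), 68)
258 (np.int64(262), np.int64(371), 85)
266 (np.int64(262), np.int64(371), 110)
274 (np.int64(262), np.int64(371), 108)
282 (np.int64(262), np.int64(366), 100)
290 (np.int64(262), np.int64(268), 7)
```

Constant width down the face means it lies square to the camera axis, so the pillar is about 15° off upright and near the bench. Lift slowly and recheck.

Emit:
{"op": "move_arm", "data": {"deltas": [[[0,0,-0.01,0,-0.162],[0,0,-0.025,0,-0.162],[0,0,-0.04,0,-0.162],[0,0,-0.055,0,-0.162],[0,0,-0.06,0,-0.162],[0,0,-0.06,0,-0.162]]]}}

```text
clock: 14.0
position: [0.5142, -0.3144, 0.1498]
ee_rot: [0.001, 0.647, 0.763, 0.0]
contact_force: [0.6, -0.3, -2.9]
width: 0.0496
gripper_force: 5.6
```

```bash
cat >> h.py <<'E'
def face(f):
    # head face: near/far edge widths -> alpha ; rows by dark mask
    im=cv2.imread(f);hsv=cv2.cvtColor(im,cv2.COLOR_BGR2HSV);d=((hsv[...,2]<75)&(hsv[...,1]<60)).astype(np.uint8)
    for v in range(180,300,10):
        r=np.where(d[v,255:380])[0]; print(v,(r.min()+255,r.max()+255,len(r)) if len(r) else 0,end=' ')
    print()
E
python3 -c "
from h import *
chk('pics/w16.png');face('pics/w16.png')"
```

```text
5.63 0.04964 [ 0.6 -0.3 -2.9] [ 0.5142 -0.3144  0.1498]
(321, 237, 42.1, 45.2, 'alpha', np.float64(46.0), np.float64(88.4), 'centre tool', array([0.009, 0.001, 0.006]))
180 (np.int64(283), np.int64(319), 37) 190 (np.int64(275), np.int64(341), 65) 200 (np.int64(274), np.int64(369), 96) 210 (np.int64(274), np.int64(368), 95) 220 (np.int64(274), np.int64(368), 65) 230 (np.int64(275), np.int64(367), 48) 240 (np.int64(268), np.int64(375), 61) 250 (np.int64(263), np.int64(379), 78) 260 (np.int64(259), np.int64(379), 120) 270 (np.int64(256), np.int64(379), 119) 280 (np.int64(255), np.int64(379), 26) 290 (np.int64(255), np.int64(379), 20)
```

Hanging upright (≈88°), head centre at tool (9, 1, 6) mm. Firm up the grip and carry it over the plate.

Emit:
{"op": "move_arm", "data": {"deltas": [[[0,0,0,0,-0.1],[0,0,0,0,0],[0.015,0.006,0,0,0],[0.045,0.019,0,0,0],[0.08,0.033,0,0,0],[0.115,0.048,0,0,0],[0.15,0.0625,0,0,0],[0.175,0.073,0,0,0],[0.1862,0.0775,0,0,0],[0.1862,0.0775,0,0,0],[0.1862,0.0775,0,0,0]]], "squeeze": 20}}

```text
clock: 15.15
position: [0.5504, -0.1574, 0.1484]
ee_rot: [0.0, 0.647, 0.763, -0.0]
contact_force: [0.1, 0.3, -2.4]
width: 0.0487
gripper_force: 21.5
```

```bash
python3 - <<'E'
from h import *
chk('pics/w17.png');face('pics/w17.png')
st,im=save('top','pics/t17.png');st,im2=save('side','pics/s17.png')
o=np.zeros((600,640,3),np.uint8);o[:240,:300]=cv2.resize(im[150:230,310:410,::-1],(300,240));o[240:,:540]=cv2.resize(im2[140:260,290:470,::-1],(540,360))
w=cv2.imread('pics/w17.png');o[:240,300:620]=cv2.resize(w[150:390,160:480],(320,240))
cv2.imwrite('pics/c17.png',o)
E
```

```text
21.47 0.04873 [ 0.1  0.3 -2.4] [ 0.5504 -0.1574  0.1484]
(321, 237, 42.2, 45.0, 'alpha', np.float64(46.7), np.float64(87.8), 'centre tool', array([0.009, 0.001, 0.006]))
180 (np.int64(283), np.int64(361), 56) 190 (np.int64(275), np.int64(356), 80) 200 (np.int64(274), np.int64(368), 95) 210 (np.int64(274), np.int64(368), 95) 220 (np.int64(274), np.int64(368), 64) 230 (np.int64(275), np.int64(367), 48) 240 (np.int64(269), np.int64(374), 59) 250 (np.int64(264), np.int64(378), 76) 260 (np.int64(260), np.int64(379), 120) 270 (np.int64(258), np.int64(379), 122) 280 (np.int64(255), np.int64(379), 28) 290 (np.int64(255), np.int64(379), 22)
```

View pics/c17.png

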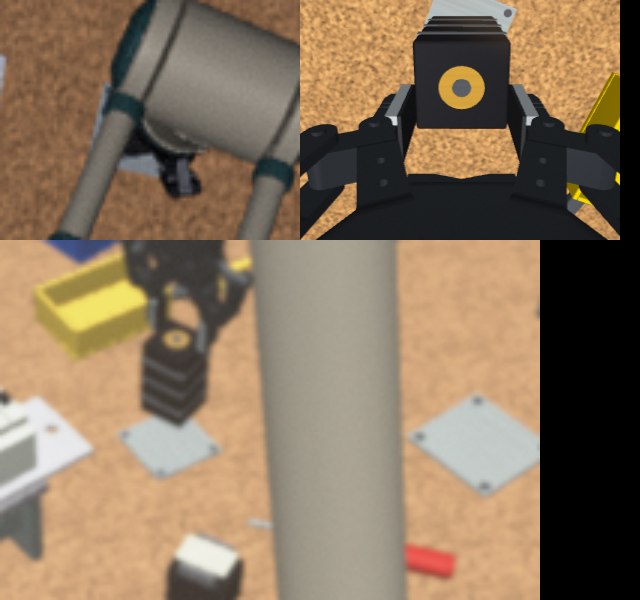

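Wrist and side views agree: the pillar is held upright, head up, above the small plate. Lower it.

Emit:
{"op": "move_arm", "data": {"deltas": [[[0,0,0.02,0,0],[0,0,0.035,0,0],[0,0,0.048,0,0],[0,0,0.055,0,0],[0,0,0.058,0,0],[0,0,0.06,0,0],[0,0,0.06,0,0]]]}}

```text
clock: 16.0
position: [0.5507, -0.157, 0.1006]
ee_rot: [0.0, 0.647, 0.763, 0.0]
contact_force: [-0.3, 0.4, -2.9]
width: 0.0484
gripper_force: 21.5
```

Emit:
{"op": "move_arm", "data": {"deltas": [[[0,0,0.0012,0,0],[0,0,0.0025,0,0],[0,0,0.0037,0,0],[0,0,0.0037,0,0]]]}}

```text
clock: 16.4
position: [0.5504, -0.1569, 0.0974]
ee_rot: [-0.0, 0.647, 0.763, -0.0]
contact_force: [0.9, -0.4, -3.6]
width: 0.0488
gripper_force: 21.5
```

Emit:
{"op": "move_arm", "data": {"deltas": [[[0,0,0.0012,0,0],[0,0,0.0025,0,0],[0,0,0.0037,0,0],[0,0,0.0037,0,0]]]}}

```text
clock: 16.8
position: [0.5511, -0.1576, 0.0961]
ee_rot: [0.001, 0.647, 0.763, -0.0]
contact_force: [-0.6, -0.5, 6.5]
width: 0.0491
gripper_force: 22.7
```

Foot contact (about 9 N), which presses it flat. Release gently and go straight up.

Emit:
{"op": "move_arm", "data": {"deltas": [[[0,0,-0.001,0,-0.14],[0,0,-0.001,0,-0.19],[0,0,-0.001,0,-0.25],[0,0,-0.001,0,-0.5],[0,0,-0.001,0,-0.8],[0,0,-0.001,0,-0.8],[0,0,-0.03,0,-0.8],[0,0,-0.07,0,-0.8],[0,0,-0.12,0,-0.8],[0,0,-0.16,0,-0.8],[0,0,-0.16,0,-0.8]]]}}

```text
clock: 17.9
position: [0.5532, -0.158, 0.2277]
ee_rot: [0.005, 0.647, 0.763, 0.002]
contact_force: [0.7, -0.2, -0.7]
width: 0.0766
gripper_force: 0.0
```

```bash
python3 - <<'E'
from h import *
st,im=save('wrist','pics/w18.png');hsv=cv2.cvtColor(im,cv2.COLOR_RGB2HSV)
b=((hsv[...,0]>15)&(hsv[...,0]<32)&(hsv[...,1]>158)&(hsv[...,2]>60)).astype(np.uint8)*255
b[:,480:]=0;b[:150]=0
cs,_=cv2.findContours(b,cv2.RETR_EXTERNAL,cv2.CHAIN_APPROX_NONE)
for c in cs:
    if len(c)>20:
        (u,v),wh,a=cv2.fitEllipse(c);print('brass',u,v,wh,onz('wrist',u,v,.093,st).round(4))
g=((hsv[...,1]<60)&(hsv[...,2]>110)).astype(np.uint8)*255
cs,_=cv2.findContours(g,cv2.RETR_EXTERNAL,cv2.CHAIN_APPROX_NONE)
for c in cs:
    if cv2.contourArea(c)>300: print(cv2.boundingRect(c),cv2.contourArea(c))
dk=((hsv[...,1]<70)&(hsv[...,2]<75)).astype(np.uint8)*255;dk[330:]=0
cs,_=cv2.findContours(dk,cv2.RETR_EXTERNAL,cv2.CHAIN_APPROX_NONE)
for c in cs:
    if cv2.contourArea(c)>1500: print('dark',cv2.boundingRect(c),cv2.minAreaRect(c))
print(st['position'],st['clock'])
st,im=save('side','pics/s18.png')
E
```

```text
brass 390.7064208984375 325.76776123046875 (15.516383171081543, 26.2220516204834) [ 0.6579 -0.2961  0.093 ]
brass 399.91351318359375 286.4765319824219 (0.8334372639656067, 15.86552906036377) [ 0.6562 -0.2456  0.093 ]
brass 453.8870849609375 242.1959228515625 (58.21763229370117, 88.3575210571289) [ 0.6989 -0.1863  0.093 ]
brass 318.5635070800781 182.8773651123047 (23.12444305419922, 23.70191764831543) [ 0.5513 -0.1474  0.093 ]
(566, 293, 74, 67) 2492.0
(98, 257, 83, 46) 1687.5
(586, 146, 54, 127) 3338.5
(281, 126, 80, 64) 1294.5
(496, 85, 100, 57) 3770.0
(312, 0, 124, 46) 2961.0
(134, 0, 62, 46) 2114.0
dark (396, 240, 179, 90) ((485.0, 284.5), (89.0, 178.0), 90.0)
dark (68, 240, 179, 90) ((157.0, 284.5), (89.0, 178.0), 90.0)
dark (293, 158, 51, 49) ((317.9999694824219, 181.99998474121094), (49.99999237060547, 47.99999237060547), -0.0)
[ 0.55323305 -0.15798147  0.22769416] 17.9
```

The pillar stands: brass at (318.6,182.9), i.e. world (0.551, −0.147), 2–3 mm from the plate's middle. Next, the board: move over the relay.

```bash
python3 - <<'E'
from h import *
row([.598,.263,.30],-7.5)
E
```

```text
row [ 0.5081  0.1443 -0.0965] twist 0.1408 yang 9.4 pos [ 0.5506 -0.1569  0.223 ]
```

Emit:
{"op": "move_arm", "data": {"deltas": [[[0,0,-0.06,0,-1],[0.05,0.014,-0.0965,0.03,-1],[0.11,0.03,-0.0965,0.06,-1],[0.17,0.05,-0.0965,0.1,-1],[0.23,0.065,-0.0965,0.1408,-1],[0.29,0.08,-0.0965,0.1408,-1],[0.35,0.1,-0.0965,0.1408,-1],[0.41,0.116,-0.0965,0.1408,-1],[0.46,0.13,-0.0965,0.1408,-1],[0.5081,0.1443,-0.0965,0.1408,-1],[0.5081,0.1443,-0.0965,0.1408,-1],[0.5081,0.1443,-0.0965,0.1408,-1]]]}}

```text
clock: 19.2
position: [0.5972, 0.2635, 0.297]
ee_rot: [-0.001, 0.751, 0.66, -0.002]
contact_force: [0.5, -0.4, 0.5]
width: 0.0856
gripper_force: 0.0
```

```bash
python3 - <<'E'
from h import *
st,im=save('wrist','pics/w19.png');print(st['position'],st['clock'],np.degrees(st['qpos']).round(0))
im2=im.copy()
st2,t=save('top','pics/t19.png')
E
```

```text
[0.59715199 0.2634943  0.29704807] 19.2 [18. 22. 70. -0. 89. 25.]
```

View pics/w19.png

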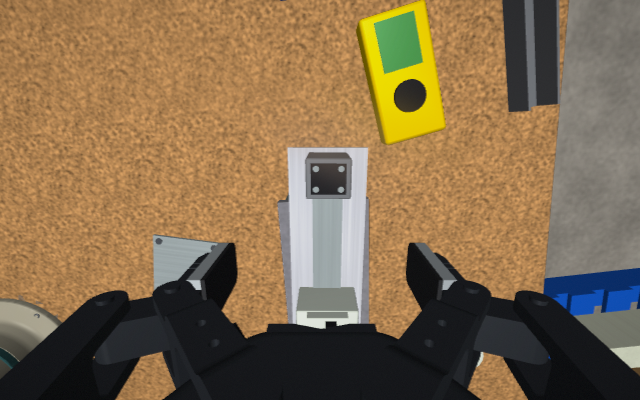

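The wrist view (last picture) shows the relay top face at about (307–350, 159–197), the plate tail edge at v≈148 and its sides at u≈288 and 368, so it is aligned with the tool. I'll measure the relay, the plate edges and the riser direction.

```bash
python3 - <<'E'
from h import *
st=m.get_state()
im=cv2.imread('pics/w19.png');hsv=cv2.cvtColor(im,cv2.COLOR_BGR2HSV)
br=((hsv[...,1]<45)&(hsv[...,2]>150)).astype(np.uint8)
L=[];Rr=[]
for v in range(200,285,4):
    r=np.where(br[v,270:385])[0]+270
    L.append((r.min(),v));Rr.append((r.max(),v))
pl=np.array([onz('wrist',u,v,.111,st)[:2] for u,v in L]);pr=np.array([onz('wrist',u,v,.111,st)[:2] for u,v in Rr])
def line(p):
    vx,vy,x,y=cv2.fitLine(p.astype(np.float32),cv2.DIST_HUBER,0,.001,.001).ravel(); 
    if vy>0: vx,vy=-vx,-vy
    return np.array([x,y]),np.array([vx,vy]),np.degrees(np.arctan2(vy,vx))
a=line(pl);b=line(pr);print(a,b); n=np.array([-a[1][1],a[1][0]]);print('width',(b[0]-a[0])@n)
print('tail end',onz('wrist',328,148,.111,st))
print('relay top c',[onz('wrist',u,v,.166,st).round(4) for u,v in ((328.5,178),(307,159),(350,159),(307,197),(350,197))])
# top view now: hole and relay
t=cv2.imread('pics/top0.png')
g=t[176:192,297:312].astype(int).sum(2);print('hole dark',np.argwhere(g<g.min()+60).mean(0)+[176,297])
# riser outer-edge from top0: board axis direction using hole & relay
h=onz('top',304.5,184.3,.111);print('hole',h)
E
```

```text
(array([0.5483061 , 0.18367709], dtype=float32), array([-0.12983066, -0.9915362 ], dtype=float32), np.float32(-97.45981)) (array([0.63874733, 0.17712542], dtype=float32), array([-0.12978184, -0.9915426 ], dtype=float32), np.float32(-97.456985))
width 0.09052636
tail end [0.61044338 0.30067833 0.111     ]
relay top c [array([0.607 , 0.2775, 0.166 ]), array([0.5892, 0.2981, 0.166 ]), array([0.6292, 0.2929, 0.166 ]), array([0.5839, 0.2616, 0.166 ]), array([0.6254, 0.2562, 0.166 ])]
hole dark [185.33333333 308.03333333]
hole [ 0.56473034 -0.00285059  0.111     ]
```

Plate axis is −97.46°, width 90.5 mm (good). Relay at (0.6065, 0.2768), hole at about (0.571, −0.001). The hole-to-pillar vector runs along −97.5°, matching the plate axis, with a slide of about 148 mm. Descend on the relay.

```bash
python3 - <<'E'
from h import *
row([.6065,.2768,.125],-7.46)
t=cv2.imread('pics/t19.png');hsv=cv2.cvtColor(t,cv2.COLOR_BGR2HSV)
s=hsv[178:208,338:372]; 
dk=((s[...,2]<70)).astype(np.uint8)*255
cs,_=cv2.findContours(dk,cv2.RETR_EXTERNAL,cv2.CHAIN_APPROX_NONE)
c=max(cs,key=cv2.contourArea);print('dark',cv2.boundingRect(c),cv2.contourArea(c))
br=((s[...,1]>110)&(s[...,2]<190)&(s[...,0]>14)&(s[...,0]<32))
for v in range(30): print(''.join('B' if br[v,u] and s[v,u,2]>0 else ('d' if s[v,u,2]<70 else '.') for u in range(34)))
E
```

```text
row [0.0203 0.0091 0.2165] twist -0.0006 yang -7.54 pos [0.5975 0.2619 0.2983]
dark (8, 4, 23, 21) 338.5
..................................
........d.........................
........d.....................B...
..................................
.......................ddddd......
.................ddddddddddd......
..........dddddddddddddddddd..d...
..........ddddddddddddddddddd.d...
B........dddddddddddddddddddd.....
........dddddddddddBBBddddddd.....
........dddddddddBBBBBBdddddd.....
.B.......dddddddBBBBBBBBddddd.....
.........dddddddBBB...BBBdddd.....
.........dddddddBBBdddBBBdddd.....
.........dddddddBBBdddBBBddddd....
.........dddddddBBBB.BBBBddddd....
.........dddddddBBBBBBBBdddddd....
.........ddddddddBBBBBBddddddd....
.........dddddddddddBBdddddddd....
..........dddddddddddddddddddd..B.
..........ddddddddddddddddddddd...
..........dddddddddddddddddddd....
..........dddddddddddddddddd......
...d......dddddddddddd............
...d......dddd....................
..................................
..................................
..................................
.........................d........
..................................
```

Emit:
{"op": "move_arm", "data": {"deltas": [[[0.0203,0.0091,0.03,0,-1],[0.0203,0.0091,0.08,0,-1],[0.0203,0.0091,0.13,0,-1],[0.0203,0.0091,0.17,0,-1],[0.0203,0.0091,0.2,0,-1],[0.0203,0.0091,0.2165,0,-1],[0.0203,0.0091,0.2165,0,-1]]]}}

```text
clock: 20.0
position: [0.6062, 0.2763, 0.1245]
ee_rot: [-0.001, 0.752, 0.659, -0.002]
contact_force: [1.0, 0.5, 0.1]
width: 0.0855
gripper_force: 0.0
```

```bash
python3 - <<'E'
from h import *
row([.6065,.2768,.125],-7.46)
st,im=save('top','pics/t20.png')
o=onz('top',358,191.7,.093);print('brass top',o)
c=cam('top');P=np.array(c['R'])@[o[0],o[1],.111]+np.array(c['t']).ravel();print('hole goal px',c['fx']*P[0]/P[2]+c['cx'],c['fy']*P[1]/P[2]+c['cy'])
g=im[174:196,292:318].astype(int)
for v in range(22): print(' '.join('%3d'%x for x in (g[v,:,0]-g[v,:,2])))
E
```

```text
row [ 0.0006  0.0003 -0.0006] twist -0.0011 yang -7.6 pos [0.6062 0.2763 0.1245]
brass top [ 0.54708723 -0.14950521  0.093     ]
hole goal px 358.61800492944184 191.27247405803453
-12 -12 -13 -10 -12 -13 -12 -12 -14 -13 -11 -11 -12 -11 -12 -11 -13 -14 -18  44  74  65  67  65  64  71
-11 -12 -14 -11 -11 -11 -13 -10 -13 -10 -14 -11 -11 -13 -14 -10 -12 -15 -16  55  76  70  69  67  65  69
-11 -12 -13 -14 -12 -13 -12 -11 -14 -13 -13 -12 -11 -15 -13 -12 -11 -13  -7  59  72  71  68  64  62  68
-14 -12 -11 -11 -11 -11 -12 -12 -13 -13 -13 -10 -10 -12  -9 -11 -13 -14   6  66  68  69  71  62  65  62
-12 -12 -13 -11 -14 -15 -13 -13 -13 -13 -13 -13 -12 -14 -11 -12 -12 -17   6  61  69  73  69  68  68  68
-11 -11 -11 -11 -13 -12 -12 -10 -14 -11 -12 -10 -13 -11 -15 -13 -14 -16  22  66  70  74  73  64  64  66
 -9 -11 -15 -11 -12 -11 -10 -13 -12 -14 -16 -13 -15 -12 -11 -11 -11 -16  33  67  71  69  69  62  57  63
-11 -13 -12 -13 -12 -12 -14 -10 -14 -13 -14  -6  -6  -8 -12 -13 -17 -17  39  72  69  68  62  62  54  58
-12 -12 -11 -12 -12 -12 -12 -12 -13 -15  -2  33  36  18 -13 -14 -16 -15  57  72  68  58 
[... 667 characters left out ...]
 -10 -13 -11 -12 -11 -13 -13 -11 -15 -19  54  62  61  65  57  60  65  70  66
-13 -10 -14 -11 -10 -11 -13 -12 -12 -11 -12 -14 -13 -12 -15 -15  -5  58  62  62  62  64  60  66  66  65
-12 -11 -12 -11 -11 -12 -13 -12 -13 -12 -14 -13 -11 -14 -12 -13   1  56  65  65  61  71  70  69  68  67
-13 -12 -11 -14 -12 -13  -9 -12 -12 -14 -10 -11  -9 -13 -11 -15   8  53  63  65  68  72  65  63  73  67
-15 -13 -12 -12 -12 -14 -13 -13 -14 -11 -11 -15 -14 -13 -13 -16  23  59  62  65  71  66  57  62  71  63
-11 -13 -12 -13 -13 -12 -12 -13 -12 -14 -12 -14 -12 -12 -15 -15  38  68  64  60  66  68  67  68  73  64
-11 -11 -13 -13 -12 -12 -11 -11 -11 -15 -12 -13 -12 -15 -16 -17  45  68  61  61  65  74  73  71  72  65
```

Top camera: hole now at (303.8,184.0), goal pixel (358.6,191.3), which gives 149 mm along −97°, agreeing with the wrist result. Grip the relay.

Emit:
{"op": "move_arm", "data": {"deltas": [[[0,0,0,0,-0.2],[0,0,0,0,0],[0,0,0,0,0.3],[0,0,0,0,0.3],[0,0,0,0,0.3],[0,0,0,0,0.3]]], "squeeze": 70}}

```text
clock: 20.65
position: [0.6075, 0.2786, 0.1282]
ee_rot: [0.0, 0.752, 0.659, 0.001]
contact_force: [-2.2, 0.9, 6.3]
width: 0.0432
gripper_force: 71.9
```

Gripped at 72 N, pressing the tail down lightly (6 N). Slide outward smoothly, first half.

Emit:
{"op": "move_arm", "data": {"deltas": [[[-0.004,0,0,0,0.3],[-0.012,0,0,0,0.3],[-0.022,0,0,0,0.3],[-0.032,0,0,0,0.3],[-0.042,0,0,0,0.3],[-0.052,0,0,0,0.3],[-0.062,0,0,0,0.3],[-0.072,0,0,0,0.3],[-0.082,0,0,0,0.3],[-0.09,0,0,0,0.3],[-0.094,0,0,0,0.3],[-0.094,0,0,0,0.3]]]}}

```text
clock: 21.85
position: [0.5988, 0.206, 0.1283]
ee_rot: [-0.001, 0.752, 0.659, 0.003]
contact_force: [1.6, 6.0, 4.8]
width: 0.0432
gripper_force: 72.0
```

```bash
cat >> h.py <<'E'
def hole(f,ug,vg):
    st,im=save('top',f); g=(im[...,0].astype(int)-im[...,2]); k=(g>10).astype(np.uint8)
    k=k[int(vg)-14:int(vg)+14,int(ug)-26:int(ug)+26]; n,lab,s,c=cv2.connectedComponentsWithStats(k)
    for i in range(1,n): print(s[i].tolist(),(c[i]+[int(ug)-26,int(vg)-14]).round(2))
    print(st['position'].round(4),st['contact_force'].round(1),st['width'])
E
python3 -c "
from h import *
hole('pics/t21.png',331,187)"
```

```text
[30, 0, 22, 28, 242] [342.77 182.7 ]
[23, 13, 5, 5, 18] [330.28 187.89]
[48, 14, 4, 10, 25] [355.08 191.52]
[0.5988 0.206  0.1283] [1.6 6.  4.8] 0.04324669302933208
```

Hole at (330.3,187.9), on line. Continue most of the way, watching the forces.

Emit:
{"op": "move_arm", "data": {"deltas": [[[-0.004,0,0,0,0.3],[-0.01,0,0,0,0.3],[-0.018,0,0,0,0.3],[-0.026,0,0,0,0.3],[-0.034,0,0,0,0.3],[-0.042,0,0,0,0.3],[-0.05,0,0,0,0.3],[-0.057,0,0,0,0.3],[-0.062,0,0,0,0.3],[-0.062,0,0,0,0.3]]]}}

```text
clock: 22.9
position: [0.5926, 0.1571, 0.1287]
ee_rot: [-0.001, 0.752, 0.659, 0.004]
contact_force: [0.4, 6.5, 5.9]
width: 0.043
gripper_force: 72.2
```

```bash
python3 -c "
from h import *
hole('pics/t22.png',348,190)"
```

```text
[34, 0, 18, 28, 216] [368.08 186.59]
[32, 11, 9, 10, 72] [358.  191.5]
[0.5926 0.1571 0.1287] [0.4 6.5 5.9] 0.04302070400926093
```

```bash
cat >> h.py <<'E'
def hole2(f,u0,u1,v0=180,v1=204):
    st,im=save('top',f); v=im[...,2].astype(int)
    print('u',u0,'..',u1)
    for r in range(v0,v1): print(r,' '.join('%3d'%x for x in v[r,u0:u1]))
    print(st['position'].round(4),st['contact_force'].round(1))
E
python3 -c "
from h import *
hole2('pics/t23.png',338,372,182,202)"
```

```text
u 338 .. 372
182 179 177 178 176 175 172 176 174 176 174 173 176 174 177 172 180 179 162 125 118 117 117  84  63  58  42  20  47 104 103  99  95  95  70
183 182 185 182 180 181 180 176 177 173 173 171 170 175 171 173 175 176 111  57  42  27  29  21  24  21  19  17  30 121 124 112 114 126  74
184 182 180 179 182 182 181 183 179 180 182 182 180 178 174 177 174 176  80  28  13  18  16  14  21  18  21  17  26  81  84  63  93 132  81
185 179 180 179 179 178 179 180 176 177 178 179 178 178 180 181 183 185  80  19  23  21  24  26  25  23  24  20  19  57  78  69  90 120  81
186 179 177 177 177 177 175 175 175 174 176 177 177 180 176 181 181 186  65  12  16  21  22  24  20  14  27  22  22  61 116 117 122 106  75
187 179 179 178 175 177 176 174 179 177 171 165 165 172 175 178 181 172  58  21  38  38  37  30  24  25  21  18  25  59 133 146 143  90  73
188 181 176 179 178 178 177 176 179 174 137 108 112 149 177 175 175 145  53  39  56  55  56  44  36  19  25  23  11  45 131 141 136  75  63
189 181 182 183 177 177 180 180 179 145  58  22  26  82 171 179 180 145  63  54  56  58  57  58  48  32  17
[... 1049 characters left out ...]
176 178 176 177 174 176 179 104  33  15  26  23  22  20  25  26  31  19  23  24  23  22  44  69  77  74
198 178 176 177 175 177 175 178 178 176 175 174 173 177 180 183  81  25  21  14  24  22  25  18  25  23  20  16  21  21  24  36  66  74  74
199 182 181 179 180 180 176 177 174 175 171 178 176 176 181 184  80  22  26  23  24  24  24  25  16  19  24  25  25  34  48  47  63  75  73
200 176 177 181 176 180 179 178 181 177 178 175 177 177 181 170  60  10  22  22  24  20  17  36  34  33  46  41  59  92  87  66  69  73  73
201 179 179 176 175 175 180 177 172 177 179 178 176 180 184 146  47  27  45  41  55  54  57  89  85  90 100  97 120 140  92  74  72  76  75
[0.5926 0.1572 0.1287] [0.7 7.  7.1]
```

Hole at (348.3,190.3), goal (358.6,191.3): about 28 mm to go. Finish the slide with slightly more down-push on the tail.

Emit:
{"op": "move_arm", "data": {"deltas": [[[-0.004,0,0.0005,0,0.3],[-0.01,0,0.001,0,0.3],[-0.016,0,0.0015,0,0.3],[-0.023,0,0.002,0,0.3],[-0.029,0,0.002,0,0.3],[-0.033,0,0.002,0,0.3],[-0.035,0,0.002,0,0.3],[-0.035,0,0.002,0,0.3],[-0.035,0,0.002,0,0.3]]]}}

```text
clock: 23.9
position: [0.5902, 0.1317, 0.1289]
ee_rot: [-0.001, 0.753, 0.658, 0.006]
contact_force: [1.2, 11.9, 14.1]
width: 0.0435
gripper_force: 73.3
```

```bash
python3 -c "
from h import *
hole2('pics/t24.png',350,372,182,202)
save('side','pics/s24.png');print(m.get_state()['moment'],m.get_state()['ee_rot'])"
```

```text
u 350 .. 372
182 176 179 178 178 181 179 182 178 179 185 182 182 183 186 188  93  99 102 100  93  91  66
183 172 175 174 175 176 175 176 175 177 178 175 175 179 185 174  67 113 122 110 118 127  77
184 179 178 176 177 178 172 172 173 170 175 173 176 172 177 142  42  75  81  60  89 131  85
185 180 182 181 182 184 178 180 179 176 174 174 170 179 177 136  42  45  73  69  83 116  79
186 176 178 179 176 176 180 184 180 178 182 181 180 181 182 126  41  59 110 117 124 103  72
187 176 174 175 178 176 175 174 179 177 175 179 177 180 184  85  18  57 130 143 138  91  73
188 176 174 179 174 174 176 175 169 173 177 175 176 179 184  80  14  37 132 146 133  73  63
189 175 177 178 177 177 175 160 136 143 154 172 173 180 176  74  14  27 128 144 123  76  67
190 176 178 179 179 180 164  94  56  62  99 157 177 179 168  60  18  32 126 144 112  71  73
191 183 180 179 179 180 139  64  46  46  54 128 177 181 146  46  13  19  94 138  93  69  74
192 181 179 179 180 179 141  65  47  44  50 122 178 184 135  36  15  23  70 137  95  65  72
193 178 178 178 179 180 162  97  55  65  88 154 181 183 104  29  17  24  61
[... 180 characters left out ...]
  32 112  77  61  66
196 180 178 174 174 175 177 176 176 178 175 176 182 184  68  17  15  24  26  71  79  68  74
197 177 176 176 179 177 174 173 171 175 173 176 179 171  61  16  23  21  24  41  65  75  75
198 178 181 178 177 177 178 174 176 178 173 174 175 149  48  17  21  17  21  31  68  73  73
199 173 175 175 173 177 174 174 178 174 176 178 182 129  40  16  23  35  45  43  64  74  73
200 180 175 178 175 173 173 177 173 173 173 177 177 105  52  39  57  90  84  66  73  73  77
201 172 178 174 178 180 180 179 178 175 177 178 176 112 100  95 120 142  93  73  71  74  72
[0.5902 0.1317 0.1289] [ 1.2 11.9 14.1]
[ 1.63312475  0.76803098 -0.53882231] [-0.00091539  0.75269866  0.65833434  0.00630681]
```

Hole at (357.8,191.6), within ~2 mm of the goal. TCP height is unchanged, so the plate is level. Hold briefly to confirm it's still.

Emit:
{"op": "move_arm", "data": {"deltas": [[[-0.001,0,0,0,0.3],[-0.001,0,0,0,0.3],[-0.001,0,0,0,0.3],[-0.001,0,0,0,0.3],[-0.001,0,0,0,0.3],[-0.001,0,0,0,0.3]]]}}

```text
clock: 24.6
position: [0.5902, 0.1314, 0.1291]
ee_rot: [-0.001, 0.753, 0.658, 0.007]
contact_force: [0.9, 12.9, 14.8]
width: 0.0435
gripper_force: 73.3
```

```bash
python3 - <<'E'
from h import *
st,im=save('top','pics/t25.png');a=cv2.imread('pics/t24.png')
print('diff',[int(np.abs(a[180:204,350:372].astype(int)-im[180:204,350:372,::-1]).max())])
w=255-im[186:198,352:364,2].astype(float);w[w<100]=0;v,u=np.mgrid[186:198,352:364];print((w*u).sum()/w.sum(),(w*v).sum()/w.sum(),st['position'],st['contact_force'])
E
```

```text
diff [31]
358.65373189751205 192.15763089491273 [0.59020332 0.13139823 0.12905481] [ 0.85648397 12.8642006  14.78842371]
```

Still and aligned. Hand in.

```bash
python3 -c "
from rig import manip as m
print(m.sign_off())"
```

```text
the job is handed in; nothing more can be done
None
```

I stood the pillar brass end up on the small base plate, 2–3 mm from its middle, and slid the panel plate out until its hole was about 2 mm from the pillar's centre. I handed it in at about 25 s of the 67 s, still holding the plate level by the relay; no score came back.

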